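Offer a turning scraper up flat on the grinder's tilted rest

ROBOT

A 6-joint arm with a two-finger parallel gripper is mounted at the origin on the work surface. World frame = base frame: x ahead of the robot, y to its left, z up, the work surface at z = 0. Lengths are in m, angles in rad, forces in N, time in s.
With the tool pointing down it reaches from about 0.35 to 0.8 m from the base axis. Payload 7.3 kg.
Tool frame: the origin (TCP) lies at the very end of the fingers, on their centre line; the grasp point (between the pads) lies 19 mm behind it; z points along the fingers, y is the line along which they close (so a half turn about z gives the same grasp; the last joint's range is limited). The gripper opens to 85 mm and grips with 20 to 120 N. Pads are 22 mm wide; open, the fingers measure 114 mm over their backs; the gripper's body (76 mm by 85 mm) begins 54 mm behind the grasp point. The pads swing forward as they close: fully open they stand 13 mm farther back than shut.
Start: joints at [1.042, 0.342, 1.524, -0, 1.275, -0.146], TCP at [0.196, 0.487, 0.196] pointing down, gripper open.
Joint ranges: [-2.53, 2.53], [-0.77, 2.02], [0.04, 2.7], [-1, 4.14], [0.28, 2.66], [-3.11, 3.11]. Speed limits (rad/s): [2.57, 2.57, 3.14, 3.14, 3.14, 3.14].

INTERFACE

Orientations are given as a rotation vector (axis times angle).
In Python, from cell import bot gives the robot as it stands. The module is installed in compiled form; this text tells all that it offers.
- The arm moves only by the tool move_arm, never from a script. Its argument "rows" is a list of rows, each a list of 7 numbers: the turn, a rotation vector about the tool's x, y, z in degrees, then the shift along the tool's x, y, z in m, then the finger opening in m, from 0 to 0.0854. In form: [[ax, ay, az, x, y, z, claw], ...]. A call has 1 to 20 rows; each row is the pose to reach, as a shift and turn from the pose commanded when the call began, along the tool's axes at that moment; what a row does not reach only later rows make up. A row lasts 1/8 s, in which the tool goes at most 62.5 mm and 10.7 degrees, less where a joint would pass 70% of its speed; a pose out of reach is approached as far as the arm can. A call with a gripper value outside its range is refused whole. The fingers move at their own pace and stop on an object; "grip_force" is the grip in N (left out, the last holds). Time passes only in rows, so rows that repeat a pose let the fingers close. It gives the time, the measured TCP pose, the force, the opening and the grip force at its end, in the units of the state.
- bot.get_obs(): the state, without advancing time (a new reading comes with each control period).
- bot.read_camera(name): name is "scene" or "top" or "wrist"; returns a dict with "frame" (384x512x3 uint8, red, green, blue), "range_z" (384x512 float32, m along the optical axis (not along the pixel's ray), 0 where there is no reading), "vfov" (degrees; the focal length in pixels is half the picture's height over the tangent of half this angle, whatever the lens; pixels are square), "cx", "cy" (the principal point, pixels), "R" (3x3) and "t" (3): a world point X has camera coordinates R X + t. Camera axes: x right, y down, z forward; pixel columns grow to the right and rows downward; lengths in m; the calibration is good to about 2 mm. A picture is of the moment at which its call begins.
- bot.finish_job(): hands the job in; it is judged then, once.
The state is a dict: "time": time; "joint_positions": joint angles; "joint_velocities": joint speeds; "effort": joint torques, N m; "ee_pos": TCP position; "orientation": TCP orientation; "wrist_force": force on the tool from outside, world axes, zero at the start; "torque": the same for the moment, N m; "width": finger opening in m; "gripper_force": force on a finger pad.
Only numpy, scipy, OpenCV 4.12 (cv2) and the standard library are available. Lean on these libraries where they do the work, as an engineer would, in place of code of your own. Each camera call takes 0.05 s, during which the arm holds its last target. There are 200 camera calls.

TASK

The grinder is due for a bevel check with its wheels standing still: first push the stop switch's paddle down to the end of its stroke and let it spring back. Then take the flat scraper from the tool cradle, lay its blade, top face up, flat on the broad tilted rest in front of the grinder's left wheel, pointing squarely at the wheel, with its nose touching the wheel face, and finish while still holding it there, pressed flush against the rest. Leave the gouge, the tin and the turned mill where they are.

Things in the scene. Friction and masses are not known exactly. Their poses are not given: they have to be found in the camera images.
- scraper: flat turning scraper, 275 long, 0.29 kg: steel blade 130 x 25 x 8 (square nose, under-edge bevelled back 3.6), ferrule 16 x dia 21, wooden handle 129 x dia 30. Lies in one of the cradle's two slots. Origin: blade underside, mid-width, 85 behind the nose (bare blade x -45 to +85; centre of mass about x -20). x to the nose, y across, z out of the top face (at z 8; handle axis at z 4)
- blade_front (a point): point on the scraper's underside, mid-width, 15 behind the nose (x = +70 in the scraper's frame)
- blade_heel (a point): point on the scraper's underside, mid-width, 55 behind the nose (x = +30 in the scraper's frame)
- rest: broad steel rest at the left wheel, plate 54 x 100 x 6, clamped rigidly at a slope differing each time (7 to 24 deg), falling towards the robot. Origin on its tilt axis under the wheel-side edge; x up the slope to the wheel, y along the axle, z out of the plate. Flat upper face at z 10, x -49 to +5, y -50 to 50; wheel middle at y 0. A blade lying flat meets the wheel with its nose at x +8 to +16
- wheel: the grinder's left wheel, pale, dia 150 x 40 wide, standing still and fixed. Origin at its centre, 175 above the bench; y along the axle, x level, away from the robot. Open towards the robot; a sheet guard covers it from about 50 deg above level at the front, over the top. The rest's tilt axis lies 81 before and 16 below this centre; only its bracket stands under the rest, below its axis
- grinder: double-ended bench grinder, axle along its y, on a wooden riser 200 x 340 x 45 fixed to the bench; overall 340 wide, 265 high; origin under its middle, x away from the robot. The right wheel has only a small level rest
- paddle (a joint): angle of the sprung stop paddle: 0 = up, 0.26 rad = end of stroke (14 mm down at the pad point). Takes about 3 N to start and 8 N at the end when pushed at the pad point; springs back
- paddle_pad (a point): point on the paddle's upper face, mid-width, 15 from its free (robot-side) edge; press straight down here. The paddle is 70 x 70, hinged at its far edge, nearly level when up
- stop_switch: grey desk-console switch box fixed to the bench, 110 x 110, up to 60 high, top sloping down to the robot, paddle on top. Origin under its middle, x away from the robot
- cradle: wooden tool cradle fixed to the bench: base board 200 x 130 x 12, two notched cross bars 12 thick at x +85 (57 high) and x -85 (52 high), slots at y +35 and y -35 that hold the blade's underside 45 above the bench. Between the bars it is open down to the board. Origin under its middle, x along the slots away from the robot
- gouge: round-bladed gouge (14 diameter rod, same handle) in the other slot of the cradle; leave it. Origin and axes as for the scraper: underside of the rod, 82 behind its tip
- wax_tin: closed tin, 76 diameter x 55 high, upright on the bench; origin under its middle; leave it
- mill: turned wooden mill, 60 diameter at the foot, 132 high, upright on the bench; origin under its middle; leave it
Not all that is in view belongs to the job. What is meant by the stop_switch is not red, and is the smaller of those in its own colour.

How it is judged:
On the way:
1. the stop paddle is pushed to the end of its stroke (value of joint paddle above 0.225 rad), for 0.1 s.
At the end, for the whole second after the job is handed in: Paddle sprung back; scraper gripped, top face up, still, off the cradle; pressing on the rest (over 1 N) and touching the wheel (over 0.3 N); underside flush with the rest (0.05 rad, 2 mm at front and heel), aimed at the wheel within 0.13 rad, front within 15 mm of the wheel middle (value of joint paddle below 0.05 rad and contact force between the fingers and scraper above 3 N and contact force between scraper and rest above 1 N and contact force between scraper and wheel above 0.3 N and contact force between scraper and cradle below 0.1 N and angle between the z axis of scraper and the z axis of rest, either way round below 0.05 rad and angle between scraper's own z axis and vertical below 0.7 rad and angle between the x axis of scraper and the x axis of rest, either way round below 0.13 rad and z of blade_front in the frame of rest between 0.008 and 0.012 m and z of blade_heel in the frame of rest between 0.008 and 0.012 m and y of blade_front in the frame of rest between -0.015 and 0.015 m and linear speed of scraper below 0.02 m/s); the arm keeps its last pose, push and grip.
It fails at once if the gouge was moved from its slot (distance of gouge from where it was at the start of the episode above 0.04 m).
It fails at once if the tin was shoved (distance of wax_tin from where it was at the start of the episode above 0.04 m).
It fails at once if the mill was shoved or knocked over (distance of mill from where it was at the start of the episode above 0.04 m).
It also fails if it takes over 67 s, if anything falls off the work surface, if the arm or the gripper's body presses on something with over 40 N, if the wrist force passes 120 N, or if a joint passes its speed limit or range.

## Working session

There is one attempt and no reset: what is moved stays moved. The work goes in short steps, Python scripts to look and compute and a tool call to move; the robot and the scene stay as the last step left them, time stands still between calls to the robot, and variables do not carry over. Pictures are saved under pics/ and viewed, at most 10 in all, crops included, and the job is handed in when it is done.

Besides the shell and the picture viewer there is one more tool, called after "Request:" as name(argument=value, ...) on one line, values as JSON. move_arm: Moves the arm, as the interface text tells. Its arguments: {"type":"object","properties":{"rows":{"type":"array"},"grip_force":{"type":"number"}},"required":["rows"]}

```bash
mkdir -p pics; cat > h.py <<'E'
import numpy as np, cv2
from cell import bot
from scipy.spatial.transform import Rotation as Ro
def cam(n):
    c=bot.read_camera(n); np.savez('%s.npz'%n,**c); return c
def ld(n): return dict(np.load('%s.npz'%n))
def cloud(c):
    z=c['range_z']; h,w=z.shape; f=h/2/np.tan(np.radians(float(c['vfov']))/2)
    v,u=np.mgrid[:h,:w]
    P=np.stack([(u-c['cx'])/f*z,(v-c['cy'])/f*z,z],-1)
    return (P-c['t'])@c['R']
def save(im,n): cv2.imwrite('pics/'+n,cv2.cvtColor(im,cv2.COLOR_RGB2BGR))
E
python3 - <<'E'
from h import *
a=cam('scene');b=cam('top')
for n,c in(('scene',a),('top',b)):
    print(n,c['vfov'],c['R'].round(2).tolist(),c['t'].round(3)); save(cv2.resize(c['frame'],(800,600)),n+'1.png')
print(bot.get_obs())
E
```

```text
scene 54.80137352188961 [[0.02, 1.0, -0.02], [0.81, -0.02, -0.59], [-0.59, -0.0, -0.81]] [ 0.096 -0.322  1.815]
top 53.84781078418894 [[-0.03, -1.0, -0.01], [-0.98, 0.03, -0.19], [0.19, 0.01, -0.98]] [-0.084  0.487  1.447]
{'time': 0.1, 'joint_positions': array([ 1.04201385e+00,  3.42638680e-01,  1.52490171e+00, -1.11787717e-05,
        1.27539921e+00, -1.46010385e-01]), 'joint_velocities': array([-0.00141822, -0.00205871, -0.00298692,  0.00058852, -0.00144494,
        0.00045088]), 'effort': array([ 1.90386920e-03, -4.34448588e+01, -2.46491057e+01, -7.07096137e-05,
        4.65585515e-03,  1.33520348e-05]), 'ee_pos': array([0.19587002, 0.48666653, 0.19500985]), 'orientation': array([-5.97505129e-01, -3.08380448e+00,  2.00176355e-03]), 'wrist_force': array([-0.19495351,  0.65676503, -0.66067503]), 'torque': array([-0.01180892, -0.02221687, -0.03553701]), 'gripper_force': 0.0, 'width': 0.08519426096474239}
```

View pics/scene1.png

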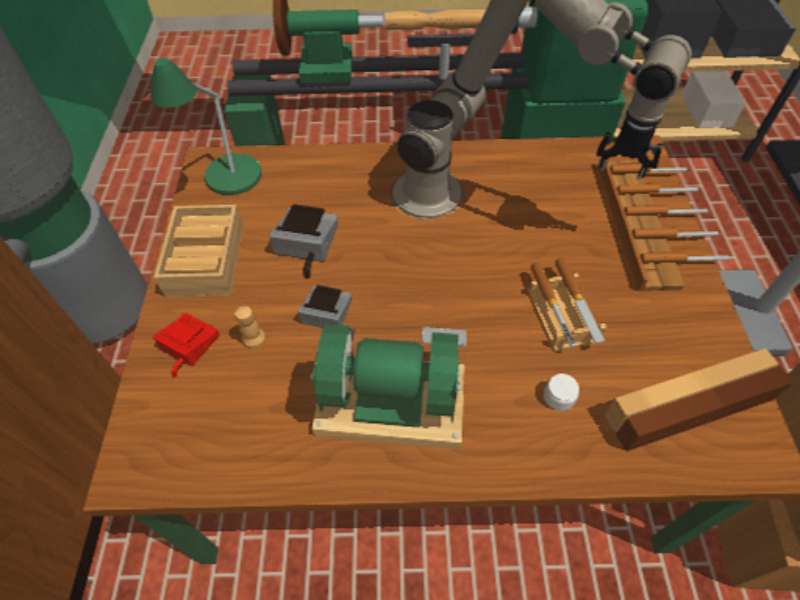

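View pics/top1.png

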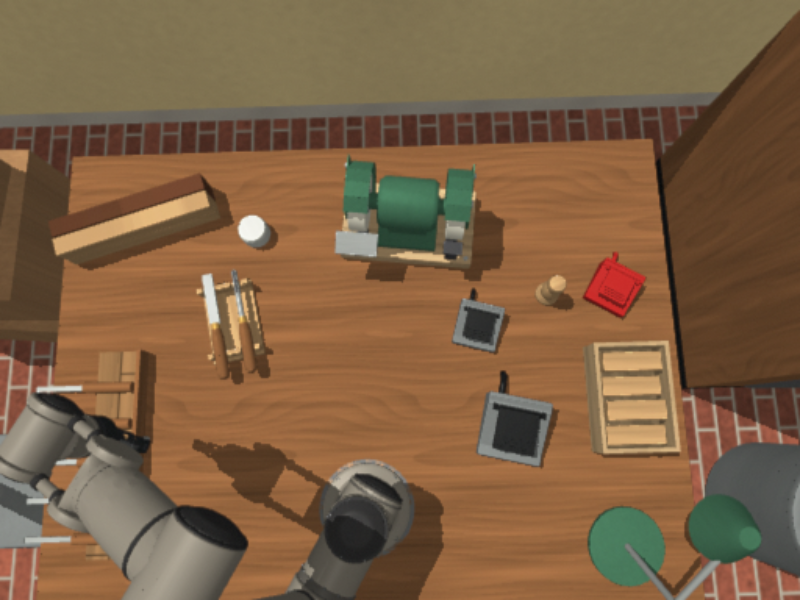

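The top view shows the small grey switch at (480,325), with a larger grey decoy at (517,428). The cradle is at (235,320) with the scraper in its left slot, and the left rest is at (357,243), all in the 800x600 picture. Next I'll measure them.

```bash
python3 - <<'E'
from h import *
b=ld('top');P=cloud(b);fr=b['frame']
def at(u,v): return P[int(v*.64),int(u*.64)].round(4)
for n,u,v in [('paddle',480,325),('pad near',479,338),('blade tip',208,280),('blade',212,305),('handle',220,360),('gouge',236,285),('rest',357,243),('rest l',340,245),('rest r',374,245),('tin',254,230),('mill',555,284),('wheelR',455,190),('guardL',360,175),('switchbox',515,428)]: print(n,at(u,v))
crops=[(190,250,110,130),(320,140,170,140),(440,280,80,80)]
ims=[]
for x,y,w,h in crops:
    c=fr[int(y*.64):int((y+h)*.64),int(x*.64):int((x+w)*.64)]
    ims.append(cv2.resize(c,(int(c.shape[1]*400/c.shape[0]),400),interpolation=cv2.INTER_CUBIC)); print(x*.64,y*.64,c.shape)
im=np.hstack(ims);print(im.shape,[i.shape[1] for i in ims]); s=800/im.shape[1]
save(cv2.resize(im,None,fx=s,fy=s),'crop1.png')
E
```

```text
paddle [ 0.434  -0.2927  0.0616]
pad near [ 0.4035 -0.2878  0.057 ]
blade tip [0.572  0.3901 0.0566]
blade [0.5076 0.3812 0.0531]
handle [0.3672 0.3538 0.0636]
gouge [0.5575 0.3181 0.0565]
rest [0.6258 0.0023 0.1632]
rest l [0.6264 0.0444 0.1529]
rest r [ 0.6216 -0.0383  0.1598]
tin [0.7022 0.2779 0.0535]
mill [ 0.5203 -0.4689  0.1281]
wheelR [ 0.7102 -0.2275  0.2651]
guardL [ 0.753  -0.0149  0.2599]
switchbox [ 0.1853 -0.3575  0.0877]
121.60000000000001 160.0 (83, 71, 3)
204.8 89.60000000000001 (90, 109, 3)
281.6 179.20000000000002 (51, 51, 3)
(400, 1226, 3) [342, 484, 400]
```

View pics/crop1.png

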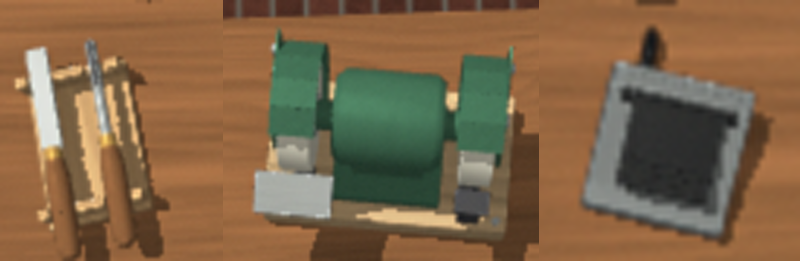

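The crop shows the scraper (white blade, nose away) at left and the gouge to its right. The pale rest plate spans about (255-333, 172-215), with the wheel face at (297,152) above it. The dark paddle is at (675,150).

```bash
cat >> h.py <<'E'
def plane(Q):
    c=np.median(Q,0)
    for k in (1,.006,.004):
        n=np.linalg.svd(Q-c)[2][2]; n*=np.sign(n[2]); d=(Q-c)@n; Q=Q[abs(d)<k]; c=Q.mean(0)
    return c,n,Q,((Q-c)@n).std()
def rect(Q):
    r=cv2.minAreaRect((Q[:,:2]*1000).astype(np.float32)); return r
def tool():
    o=bot.get_obs(); return np.array(o['ee_pos']),Ro.from_rotvec(o['orientation'])
def go(p,R):
    p0,R0=tool(); d=R0.inv().apply(np.array(p)-p0); r=np.degrees((R0.inv()*R).as_rotvec()); print('rot',r.round(1),'shift',d.round(4))
def down(yaw): # tool z down, tool x at yaw in the plane
    c,s=np.cos(yaw),np.sin(yaw); return Ro.from_matrix(np.array([[c,s,0],[s,-c,0],[0,0,-1]]).T)
E
python3 - <<'E'
from h import *
b=ld('top');P=cloud(b);fr=b['frame'].astype(int)
hsv=cv2.cvtColor(b['frame'],cv2.COLOR_RGB2HSV)
def reg(u0,u1,v0,v1,m):
    k=np.zeros(m.shape,bool);k[int(v0*.64):int(v1*.64),int(u0*.64):int(u1*.64)]=1; k&=m&(b['range_z']>0); return P[k]
S,V=hsv[...,1],hsv[...,2]
for n,a in (('rest',(330,382,228,262,(S<60)&(V>120)&(P[...,2]>.12))),('blade',(198,222,270,328,(S<70)&(V>140))),('paddle',(460,502,302,345,(V<75)))):
    Q=reg(*a);c,nn,Q2,sd=plane(Q);print(n,len(Q),c.round(4),nn.round(3),sd.round(4),rect(Q2),Q2[:,2].min(),Q2[:,2].max())
p0,R0=tool();print(R0.as_matrix().round(3))
w=cam('wrist');print(w['vfov'],'cam pos in tool',R0.inv().apply(-w['R'].T@w['t']-p0).round(3),'\n',(w['R']@R0.as_matrix()).round(3))
for yaw in (0,np.pi/2,-np.pi/2): go([.47,.35,.33],down(yaw))
E
```

```text
rest 408 [0.6247 0.0026 0.1602] [-0.389  0.046  0.92 ] 0.0022 ((628.45458984375, 3.3575401306152344), (97.800537109375, 56.741024017333984), 83.103515625) 0.1461192621596349 0.17612217339261507
blade 217 [0.5233 0.3831 0.0527] [-0.062  0.325  0.944] 0.0018 ((524.2369995117188, 383.8209228515625), (128.2005615234375, 21.8507080078125), 8.83026123046875) 0.047175336529400556 0.05844968746216882
paddle 372 [ 0.438  -0.2913  0.0602] [-0.085  0.001  0.996] 0.002 ((436.173828125, -290.9994812011719), (88.1440658569336, 73.37249755859375), 75.99921417236328) 0.05403931074927605 0.06598688869855382
[[-0.928  0.373 -0.001]
 [ 0.373  0.928 -0.001]
 [ 0.    -0.001 -1.   ]]
60.083543008932224 cam pos in tool [ 0.067 -0.001 -0.179] 
 [[-0.001  1.     0.001]
 [-0.965 -0.001 -0.262]
 [-0.262 -0.002  0.965]]
rot [-0.000e+00  1.000e-01  1.581e+02] shift [-0.3053 -0.0246 -0.1349]
rot [-0.1  0.  68.1] shift [-0.3053 -0.0246 -0.1349]
rot [-0.000e+00 -1.000e-01 -1.119e+02] shift [-0.3053 -0.0246 -0.1349]
```

```bash
python3 - <<'E'
from h import *
go([.49,.37,.25],down(np.radians(188.8)))
E
```

```text
rot [ -0.1  -0.  -30.7] shift [-0.3164  0.0015 -0.055 ]
```

Request:
move_arm(rows=[[0,0,-10,-0.06,0,-0.055,0.085],[0,0,-20,-0.12,0,-0.055,0.085],[0,0,-30.7,-0.18,0,-0.055,0.085],[0,0,-30.7,-0.24,0,-0.055,0.085],[0,0,-30.7,-0.3,0,-0.055,0.085],[0,0,-30.7,-0.316,0,-0.055,0.085],[0,0,-30.7,-0.316,0,-0.055,0.085],[0,0,-30.7,-0.316,0,-0.055,0.085]])

```text
time: 1.15
ee_pos: [0.4883, 0.3693, 0.2504]
orientation: [0.241, -3.131, -0.0]
wrist_force: [-0.3, -0.0, -0.5]
width: 0.0847
gripper_force: 0.0
```

```bash
python3 - <<'E'
from h import *
w=cam('wrist');save(cv2.resize(w['frame'],(800,600)),'w1.png')
go([.55,0,.33],down(np.radians(173.2)))
P=cloud(w);print(P[::48,::64].round(3)[:,:,2])
E
```

```text
rot [ 0.  -0.  15.6] shift [-0.0044 -0.3747 -0.0795]
[[ 0.002  0.002  0.     0.061  0.062  0.001  0.     0.001]
 [ 0.     0.001  0.001  0.063  0.063  0.001 -0.     0.031]
 [-0.001 -0.     0.001  0.062  0.06   0.001  0.     0.05 ]
 [ 0.001 -0.     0.001  0.013  0.053  0.001 -0.001 -0.001]
 [ 0.     0.001  0.     0.01   0.011  0.001 -0.001  0.001]
 [ 0.036 -0.002  0.001 -0.001  0.001  0.     0.001 -0.   ]
 [ 0.029  0.     0.335  0.036 -0.     0.001  0.326 -0.001]
 [ 0.362  0.351  0.369 -0.     0.021  0.36   0.368  0.35 ]]
```

View pics/w1.png

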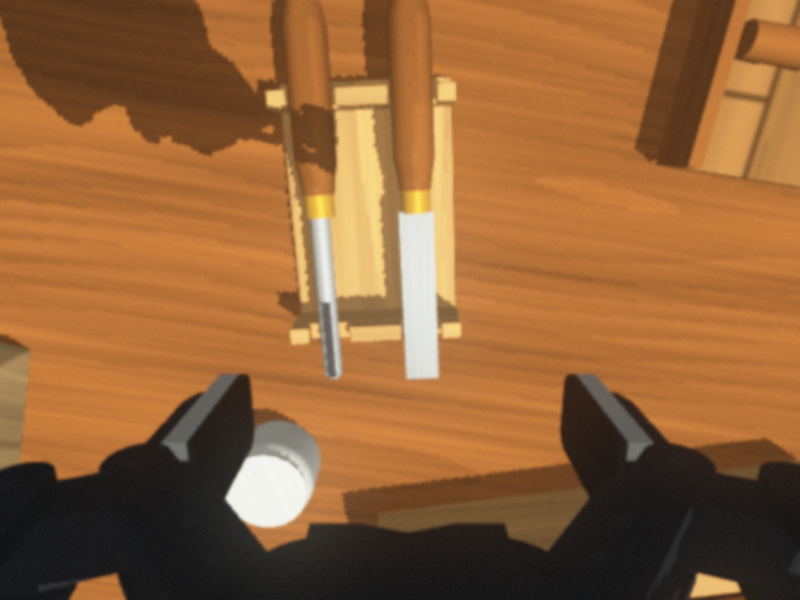

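The wrist view shows the scraper blade from (416,212) at the ferrule to the nose at (422,378). The far bar is at y≈330 and the gouge is to its left at (325,300).

Request:
move_arm(rows=[[0,0,5,0,-0.06,-0.02,0.03],[0,0,10,0,-0.12,-0.04,0.03],[0,0,15.6,0,-0.18,-0.06,0.03],[0,0,15.6,0,-0.24,-0.08,0.03],[0,0,15.6,0,-0.3,-0.08,0.03],[0,0,15.6,-0.004,-0.36,-0.08,0.03],[0,0,15.6,-0.004,-0.375,-0.08,0.03],[0,0,15.6,-0.004,-0.375,-0.08,0.03],[0,0,15.6,-0.004,-0.375,-0.08,0.0]])

```text
time: 2.33
ee_pos: [0.55, 0.001, 0.3308]
orientation: [0.184, 3.136, 0.001]
wrist_force: [0.3, 0.6, 0.6]
width: 0.0127
gripper_force: 0.0
```

```bash
cat >> h.py <<'E'
def ray(c,u,v,z):  # u,v in 800x600
    f=384/2/np.tan(np.radians(float(c['vfov']))/2)
    d=np.array([(u*.64-.18-c['cx'])/f,(v*.64-.18-c['cy'])/f,1])@c['R']; o=-c['R'].T@c['t']
    return o+d*(z-o[2])/d[2]
E
python3 - <<'E'
from h import *
w=ld('wrist')
C=[ray(w,*p,.053) for p in ((399,213),(433,212),(405,379),(439,378))]
print(np.round(C,4)); a=(C[0]+C[1])/2;b=(C[2]+C[3])/2;d=b-a
print('len',np.linalg.norm(d),'yaw',np.degrees(np.arctan2(d[1],d[0])),'wid',np.linalg.norm(C[0]-C[1]),'origin',b-d/np.linalg.norm(d)*.085)
P=cloud(w);hsv=cv2.cvtColor(w['frame'],cv2.COLOR_RGB2HSV)
k=(hsv[...,1]<60)&(P[...,2]>.04)&(P[...,2]<.07)&(P[...,1]>.35)&(P[...,0]<.6)
c,n,Q,s=plane(P[k]);print('blade',c.round(4),n.round(3),s,rect(Q))
np.savez('wc.npz',**w)
w=cam('wrist');save(cv2.resize(w['frame'],(800,600)),'w2.png')
P=cloud(w);hsv=cv2.cvtColor(w['frame'],cv2.COLOR_RGB2HSV)
k=(hsv[...,1]<60)&(hsv[...,2]>90)&(P[...,2]>.12)&(P[...,2]<.19)&(P[...,0]<.66)&(abs(P[...,1])<.06)
c,n,Q,s=plane(P[k]);print('rest',len(Q),c.round(4),n.round(4),s,rect(Q))
go([.405,-.285,.14],down(np.radians(166)))
E
```

```text
[[0.4627 0.3585 0.053 ]
 [0.4583 0.3825 0.053 ]
 [0.59   0.3823 0.053 ]
 [0.5851 0.4085 0.053 ]]
len 0.12950415103471125 yaw 11.078132816912015 wid 0.024487855860368293 origin [0.50418123 0.37904469 0.053     ]
blade [0.5209 0.3825 0.0532] [0.002 0.001 1.   ] 0.0007500318147137257 ((523.2256469726562, 383.0853271484375), (130.5824432373047, 25.000959396362305), 11.217204093933105)
rest 3197 [0.6197 0.0044 0.1589] [-0.3795  0.0474  0.924 ] 0.0008662459276079686 ((626.348388671875, 2.716503143310547), (99.14779663085938, 56.30607604980469), 83.88529205322266)
rot [0.  0.  7.3] shift [ 0.1108 -0.301   0.1907]
```

View pics/w2.png

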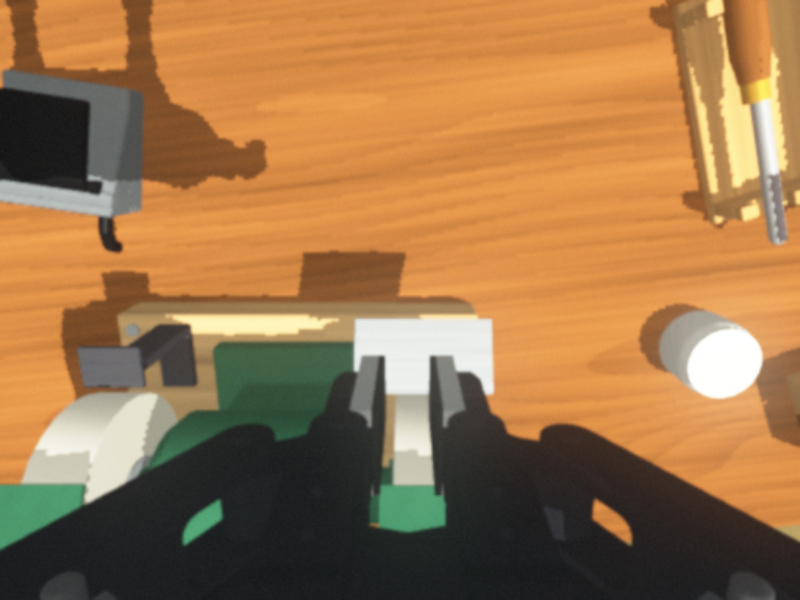

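The view shows the rest plate with its lower edge from (355,319) to (493,319). The wheel strip is behind the fingers at (412,440), and the small switch is at (70,140). Now I'll go to the paddle hover.

Request:
move_arm(rows=[[0,0,7.3,0.02,-0.055,0.01,0],[0,0,7.3,0.04,-0.11,0.03,0],[0,0,7.3,0.06,-0.16,0.06,0],[0,0,7.3,0.08,-0.21,0.09,0],[0,0,7.3,0.1,-0.25,0.12,0],[0,0,7.3,0.111,-0.29,0.15,0],[0,0,7.3,0.111,-0.301,0.17,0],[0,0,7.3,0.111,-0.301,0.19,0],[0,0,7.3,0.111,-0.301,0.19,0]])

```text
time: 3.5
ee_pos: [0.4041, -0.285, 0.1396]
orientation: [-0.384, -3.116, -0.003]
wrist_force: [-0.0, 0.3, -0.8]
width: 0.0002
gripper_force: 0.0
```

```bash
python3 - <<'E'
from h import *
w=ld('wrist');np.savez('wr.npz',**w)
P=cloud(w);hsv=cv2.cvtColor(w['frame'],cv2.COLOR_RGB2HSV)
k=(hsv[...,1]<60)&(hsv[...,2]>90)&(P[...,2]>.12)&(P[...,2]<.19)&(P[...,0]<.66)&(abs(P[...,1])<.06)
c,n,Q,s=plane(P[k])
n/=np.linalg.norm(n)
f=384/2/np.tan(np.radians(float(w['vfov']))/2);o=-w['R'].T@w['t']
def rp(u,v):
    d=np.array([(u*.64-.18-w['cx'])/f,(v*.64-.18-w['cy'])/f,1])@w['R'];return o+d*((c-o)@n)/(d@n)
A=[rp(*p) for p in((355,319),(493,319),(494,393))];print(np.round(A,4),[np.linalg.norm(A[i]-A[i+1]) for i in (0,1)])
d=A[1]-A[0];print('yaw',np.degrees(np.arctan2(-d[0],d[1])),'slope',np.degrees(np.arccos(n[2])),'yaw n',np.degrees(np.arctan2(-n[1],-n[0])))
w=cam('wrist');save(cv2.resize(w['frame'],(800,600)),'w3.png')
P=cloud(w);hsv=cv2.cvtColor(w['frame'],cv2.COLOR_RGB2HSV)
k=(hsv[...,2]<70)&(P[...,2]>.045)&(P[...,2]<.085)&(abs(P[...,0]-.43)<.06)&(abs(P[...,1]+.29)<.06)
c,n,Q,s=plane(P[k]);print('pad',len(Q),c.round(4),n.round(4),s,rect(Q));print(tool()[0])
E
```

```text
[[ 0.5933 -0.0435  0.1505]
 [ 0.6052  0.0561  0.1503]
 [ 0.6537  0.0499  0.1705]] [np.float64(0.10025862249408286), np.float64(0.05293748746361102)]
yaw -6.793335638313951 slope 22.486000192318592 yaw n -7.121674345242496
pad 1698 [ 0.4276 -0.3086  0.0606] [-0.0263  0.0324  0.9991] 0.0013157277360910978 ((435.6859436035156, -292.1470642089844), (87.47704315185547, 73.55303955078125), 74.87922668457031)
[ 0.40475061 -0.28554063  0.14064683]
```

View pics/w3.png

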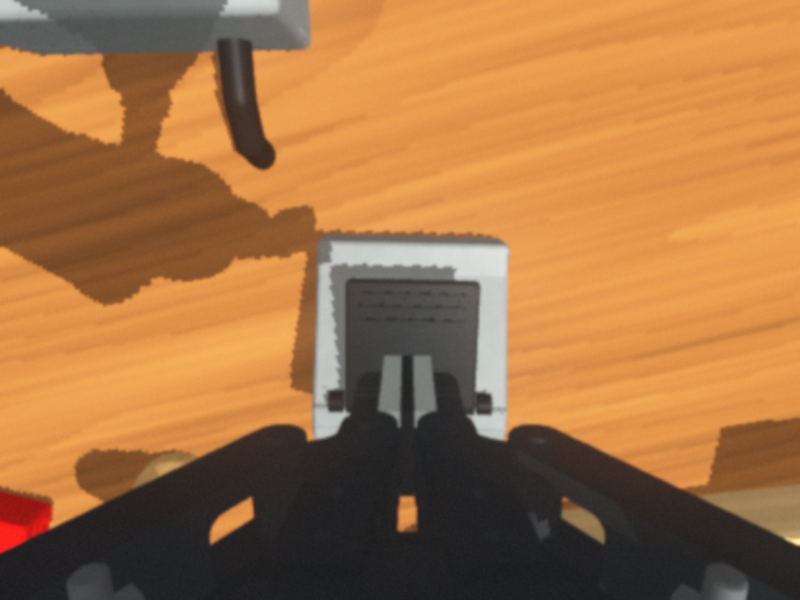

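The free edge of the paddle runs from (346,281) to (480,283), with hinge knobs at (336,400) and (484,402). The pad point lies just beyond the fingertips.

```bash
python3 - <<'E'
from h import *
w=ld('wrist');P=cloud(w)
q=P[int(290*.64):int(340*.64),int(360*.64):int(465*.64)].reshape(-1,3)
c,n,Q,s=plane(q);print(c.round(4),n.round(3),s)
z=.058
a,b=ray(w,346,281,z),ray(w,480,283,z);h1,h2=ray(w,336,400,.063),ray(w,484,402,.063);print(a,b,np.linalg.norm(a-b))
m=(a+b)/2;d=a-b; d=np.array([-d[1],d[0],0]);d/=np.linalg.norm(d);d*=np.sign(d[0])
print(m,(h1+h2)/2, 'yaw',np.degrees(np.arctan2(d[1],d[0])),m+d*.015)
t=m+d*.015;go([t[0],t[1],.07],tool()[1])
E
```

```text
[ 0.4172 -0.2873  0.0603] [-0.117  0.033  0.993] 0.0009702893256314347
[ 0.39222854 -0.31577246  0.058     ] [ 0.41012562 -0.24892004  0.058     ] 0.0692065817716258
[ 0.40117708 -0.28234625  0.058     ] [ 0.46367804 -0.2995669   0.063     ] yaw -14.987225148709836 [ 0.41566683 -0.28622531  0.058     ]
rot [0. 0. 0.] shift [-0.0108  0.0019  0.0706]
```

Request:
move_arm(rows=[[0,0,0,-0.011,0.002,0.05,0],[0,0,0,-0.011,0.002,0.075,0],[0,0,0,-0.011,0.002,0.085,0],[0,0,0,-0.011,0.002,0.092,0],[0,0,0,-0.011,0.002,0.094,0],[0,0,0,-0.011,0.002,0.095,0],[0,0,0,-0.011,0.002,0.095,0]])

```text
time: 4.42
ee_pos: [0.4157, -0.2877, 0.0461]
orientation: [0.387, 3.117, -0.001]
wrist_force: [-0.3, 0.1, 0.2]
width: 0.0
gripper_force: 0.0
```

```bash
python3 - <<'E'
from h import *
w=cam('wrist');o=bot.get_obs();print(o['wrist_force'],o['ee_pos'],o['effort'])
save(w['frame'][120:300,150:400].repeat(3,0).repeat(3,1),'w4.png')
P=cloud(w);print(P[170:200:5,230:300:10,2].round(3))
E
```

```text
[-0.59700999  0.38758908  0.03580301] [ 0.41564336 -0.28760306  0.04601371] [ 1.55895576e-02 -4.45069456e+01 -1.86272657e+01  7.31696327e-04
 -4.08119580e-03  1.18340713e-04]
[[0.028 0.029 0.028 0.029 0.029 0.028 0.029]
 [0.029 0.028 0.029 0.027 0.029 0.029 0.028]
 [0.028 0.028 0.028 0.028 0.027 0.028 0.029]
 [0.029 0.029 0.03  0.028 0.028 0.028 0.027]
 [0.03  0.029 0.027 0.029 0.027 0.028 0.029]
 [0.028 0.03  0.029 0.029 0.028 0.03  0.028]]
```

View pics/w4.png

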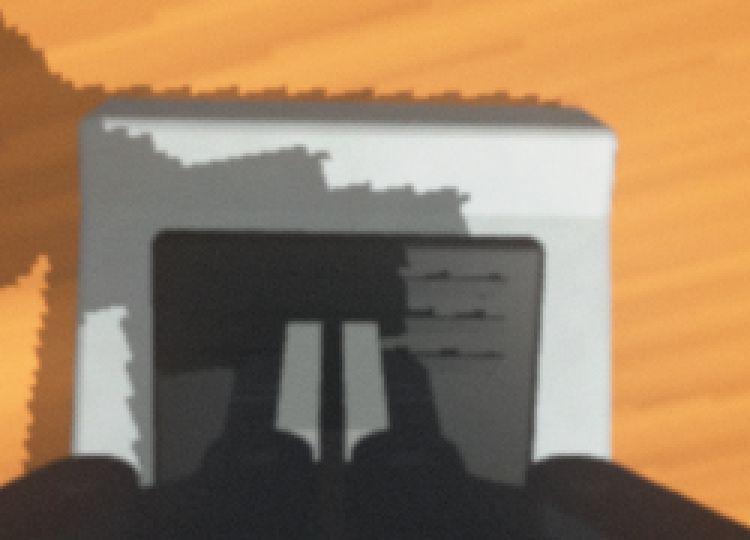

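The fingertips stand over the paddle's middle band, around crop (330,325), and the shadow suggests they are not far above it. I'll check the depth there.

```bash
python3 - <<'E'
from h import *
w=ld('wrist');P=cloud(w)
q=P[203:228,292:328];print(q.reshape(-1,3)[::60].round(3),q[...,2].min(),q[...,2].max())
c,n,Q,s=plane(q.reshape(-1,3));print(c,n,s, c[2]-((np.array([.4157,-.2877])-c[:2])@n[:2])/n[2])
print('fingers',P[235:260:5,245:285:6].round(3)[...,2], P[228,248],P[228,270])
E
```

```text
[[ 0.406 -0.269  0.059]
 [ 0.409 -0.257  0.06 ]
 [ 0.409 -0.264  0.059]
 [ 0.409 -0.27   0.058]
 [ 0.412 -0.258  0.058]
 [ 0.412 -0.264  0.058]
 [ 0.411 -0.271  0.06 ]
 [ 0.414 -0.259  0.06 ]
 [ 0.414 -0.265  0.06 ]
 [ 0.414 -0.271  0.059]
 [ 0.418 -0.259  0.059]
 [ 0.417 -0.265  0.059]
 [ 0.416 -0.272  0.06 ]
 [ 0.42  -0.26   0.059]
 [ 0.419 -0.266  0.061]] 0.05588916948676724 0.2247708014752373
[ 0.41445507 -0.2618499   0.05905638] [-0.10633148  0.06783419  0.99201418] 0.0008661903134093911 0.06095746069660773
fingers [[0.096 0.097 0.096 0.096 0.096 0.097 0.06 ]
 [0.101 0.1   0.1   0.099 0.1   0.1   0.092]
 [0.105 0.106 0.105 0.105 0.105 0.106 0.097]
 [0.11  0.109 0.11  0.11  0.109 0.11  0.101]
 [0.225 0.114 0.114 0.114 0.114 0.114 0.105]] [ 0.40268857 -0.29129343  0.08768608] [ 0.40514181 -0.2818744   0.08749992]
```

```bash
python3 - <<'E'
from h import *
w=ld('wrist');P=cloud(w);p,R=tool()
T=R.inv().apply((P-p).reshape(-1,3)).reshape(P.shape)
print('tip in tool',T[226:234,248].round(3), T[226:234,270].round(3))
b=cam('top');P=cloud(b);q=P.reshape(-1,3)
k=(np.hypot(q[:,0]-p[0],q[:,1]-p[1])<.05)&(q[:,2]<.25);print(np.histogram(q[k,2],bins=np.arange(0,.26,.01)))
print('-Rt',-w['R'].T@w['t'], R.as_matrix().round(3))
o=bot.get_obs();print(o['joint_positions'])
E
```

```text
tip in tool [[ 0.002 -0.008 -0.014]
 [ 0.012 -0.007 -0.041]
 [ 0.012 -0.007 -0.042]
 [ 0.012 -0.007 -0.044]
 [ 0.012 -0.007 -0.044]
 [ 0.012 -0.007 -0.046]
 [ 0.011 -0.007 -0.045]
 [ 0.012 -0.007 -0.048]] [[ 0.001  0.004 -0.014]
 [ 0.012  0.003 -0.041]
 [ 0.012  0.003 -0.041]
 [ 0.012  0.003 -0.043]
 [ 0.012  0.003 -0.044]
 [ 0.011  0.003 -0.044]
 [ 0.011  0.003 -0.046]
 [ 0.011  0.003 -0.047]]
(array([0, 0, 4, 6, 0, 1, 2, 0, 0, 0, 0, 0, 0, 0, 1, 0, 1, 1, 1, 1, 2, 1,
       3, 2, 4]), array([0.  , 0.01, 0.02, 0.03, 0.04, 0.05, 0.06, 0.07, 0.08, 0.09, 0.1 ,
       0.11, 0.12, 0.13, 0.14, 0.15, 0.16, 0.17, 0.18, 0.19, 0.2 , 0.21,
       0.22, 0.23, 0.24, 0.25]))
-Rt [ 0.35048062 -0.27227581  0.2247708 ] [[-0.97   0.244  0.001]
 [ 0.244  0.97  -0.   ]
 [-0.001 -0.    -1.   ]]
[-7.57135723e-01  4.82411388e-01  1.77348366e+00  1.14319136e-04
  8.85079105e-01 -2.08125618e+00]
```

The images put the fingertips about 41 mm above the reported TCP, and no force was felt. I'll descend in steps and watch the force.

Request:
move_arm(rows=[[0,0,0,0,0,0.01,0],[0,0,0,0,0,0.02,0],[0,0,0,0,0,0.027,0],[0,0,0,0,0,0.03,0],[0,0,0,0,0,0.03,0]])

```text
time: 5.15
ee_pos: [0.4151, -0.2872, 0.0154]
orientation: [-0.386, -3.117, -0.001]
wrist_force: [-2.2, 1.4, 7.3]
width: 0.0002
gripper_force: 3.7
```

Request:
move_arm(rows=[[0,0,0,0,0,0.004,0],[0,0,0,0,0,0.007,0],[0,0,0,0,0,0.007,0]])

```text
time: 5.52
ee_pos: [0.4157, -0.2876, 0.0105]
orientation: [0.386, 3.117, -0.001]
wrist_force: [-5.8, 4.4, 23.9]
width: 0.0002
gripper_force: 12.6
```

```bash
python3 - <<'E'
from h import *
w=cam('wrist');o=bot.get_obs();print(o['wrist_force'],o['ee_pos'],o['torque'])
P=cloud(w);p,R=tool()
save(w['frame'][120:300,150:400].repeat(3,0).repeat(3,1),'w5.png')
q=P[190:240,200:340].reshape(-1,3)
for y in range(185,245,5): print(y,P[y,[215,225,300,310,320],2].round(3))
T=R.inv().apply((P-p).reshape(-1,3)).reshape(P.shape); print(T[220:240:2,270].round(3))
E
```

```text
[-6.22134517  3.82642051 23.88115059] [ 0.41564269 -0.28755261  0.01049635] [0.67819399 0.86309075 0.01687646]
185 [0.029 0.028 0.028 0.028 0.028]
190 [0.028 0.028 0.029 0.028 0.028]
195 [0.028 0.028 0.028 0.028 0.028]
200 [0.028 0.029 0.029 0.028 0.029]
205 [0.189 0.029 0.028 0.029 0.028]
210 [0.029 0.029 0.029 0.028 0.027]
215 [0.04  0.039 0.039 0.038 0.038]
220 [0.04  0.04  0.041 0.04  0.041]
225 [0.042 0.042 0.042 0.041 0.041]
230 [0.044 0.044 0.044 0.043 0.044]
235 [0.043 0.044 0.042 0.043 0.043]
240 [0.043 0.043 0.043 0.043 0.043]
[[ 0.011  0.003 -0.03 ]
 [ 0.01   0.003 -0.03 ]
 [ 0.01   0.003 -0.031]
 [ 0.009  0.003 -0.031]
 [ 0.012  0.003 -0.042]
 [ 0.011  0.003 -0.043]
 [ 0.011  0.003 -0.045]
 [ 0.011  0.003 -0.048]
 [ 0.011  0.003 -0.05 ]
 [ 0.012  0.003 -0.053]]
```

The paddle went down about 18 mm at its edge, to the stop at 24 N. Contact puts the real finger end about 32 mm behind the reported TCP. Now I'll lift off and check that it sprang back.

Request:
move_arm(rows=[[0,0,0,0,0,-0.02,0.0],[0,0,0,0,0,-0.06,0.05],[0,0,0,0,0,-0.12,0.05],[0,0,0,0,0,-0.18,0.05],[0,0,0,0,0,-0.24,0.05],[0,0,0,0,0,-0.24,0.05]])

```text
time: 6.32
ee_pos: [0.4174, -0.2891, 0.253]
orientation: [0.385, 3.11, -0.009]
wrist_force: [0.5, -0.1, -0.7]
width: 0.0505
gripper_force: 0.0
```

```bash
python3 - <<'E'
from h import *
w=cam('wrist');P=cloud(w);p,R=tool();o=bot.get_obs();print(o['width'],p,o['wrist_force'])
T=R.inv().apply((P-p).reshape(-1,3))
k=(abs(T[:,0])<.03)&(T[:,2]>-.12)&(T[:,2]<.02)&(abs(T[:,1])<.06)
t=T[k]
for z in np.arange(-.12,.02,.005):
    s=t[(t[:,2]>=z)&(t[:,2]<z+.005)]
    if len(s)>3: print(z.round(3),len(s),s[:,0].min().round(3),s[:,0].max().round(3),'L',s[s[:,1]<0,1].min().round(3) if (s[:,1]<0).any() else '',s[s[:,1]<0,1].max().round(3)if (s[:,1]<0).any() else '','R',s[s[:,1]>0,1].min().round(3)if (s[:,1]>0).any() else '',s[s[:,1]>0,1].max().round(3)if (s[:,1]>0).any() else '')
q=P.reshape(-1,3);k=(np.hypot(q[:,0]-.413,q[:,1]+.286)<.01);print('pad z',np.median(q[k,2]))
go([.5,.05,.3],down(np.radians(178)))
go([.504,.379,.2],down(np.radians(191.1)))
E
```

```text
0.05025668107215968 [ 0.41622635 -0.28805266  0.25006726] [ 0.78189588  1.58316814 -0.78051473]
-0.12 5853 -0.002 0.018 L -0.06 -0.0 R 0.0 0.057
-0.115 4761 -0.007 0.018 L -0.06 -0.0 R 0.0 0.06
-0.11 3094 -0.012 0.018 L -0.06 -0.02 R 0.017 0.06
-0.105 2767 -0.013 0.016 L -0.06 -0.022 R 0.018 0.058
-0.1 6958 -0.013 0.014 L -0.06 -0.025 R 0.022 0.058
-0.095 2426 -0.013 0.014 L -0.06 -0.025 R 0.022 0.057
-0.09 1291 0.005 0.014 L -0.057 -0.027 R 0.024 0.055
-0.085 454 -0.008 0.013 L -0.047 -0.026 R 0.023 0.044
-0.08 971 -0.012 0.011 L -0.033 -0.026 R 0.023 0.03
-0.075 638 -0.012 0.011 L -0.04 -0.026 R 0.023 0.037
-0.07 645 -0.012 0.011 L -0.041 -0.026 R 0.023 0.037
-0.065 584 -0.012 0.011 L -0.04 -0.027 R 0.023 0.037
-0.06 520 -0.012 0.011 L -0.041 -0.026 R 0.023 0.037
-0.055 465 -0.011 0.011 L -0.041 -0.027 R 0.023 0.037
-0.05 300 -0.012 0.011 L -0.039 -0.027 R 0.023 0.035
-0.045 93 -0.011 0.009 L -0.027 -0.027 R 0.023 0.024
pad z 0.3707240269848845
rot [ -0.1   0.2 -12.1] shift [ 0.0011  0.3482 -0.0506]
rot [ -0.2   0.2 -25.2] shift [0.0779 0.6684 0.0485]
```

Request:
move_arm(rows=[[0,0,-4,0.0,0.06,-0.02,0.05],[0,0,-8,0.0,0.12,-0.03,0.05],[0,0,-12,0.0,0.18,-0.03,0.05],[0,0,-14,0.01,0.24,-0.03,0.05],[0,0,-16,0.02,0.3,-0.03,0.05],[0,0,-18,0.03,0.36,-0.02,0.05],[0,0,-20,0.04,0.42,0,0.05],[0,0,-22,0.05,0.48,0.02,0.05],[0,0,-24,0.06,0.54,0.03,0.05],[0,0,-25.2,0.07,0.6,0.04,0.05],[0,0,-25.2,0.078,0.655,0.048,0.05],[0,0,-25.2,0.078,0.668,0.048,0.05],[0,0,-25.2,0.078,0.668,0.048,0.05]])

```text
time: 8.0
ee_pos: [0.5023, 0.3793, 0.1986]
orientation: [0.304, -3.124, 0.003]
wrist_force: [0.2, -0.4, -0.1]
width: 0.0505
gripper_force: 0.0
```

```bash
python3 - <<'E'
from h import *
w=cam('wrist');P=cloud(w);p,R=tool();print(p)
hsv=cv2.cvtColor(w['frame'],cv2.COLOR_RGB2HSV)
k=(hsv[...,1]<60)&(P[...,2]>.04)&(P[...,2]<.07)&(P[...,1]>.35)&(P[...,0]<.6)
c,n,Q,s=plane(P[k]);print('blade',len(Q),c.round(4),n.round(3),s,rect(Q))
save(cv2.resize(w['frame'],(800,600)),'w6.png')
t=np.array([.5042,.379,-.006])
go(t,down(np.radians(191.1)))
E
```

```text
[0.5026589  0.37839676 0.19938158]
blade 2995 [0.5208 0.3825 0.0532] [0.002 0.    1.   ] 0.0007100038044210186 ((523.2562866210938, 382.7100830078125), (129.5071258544922, 24.634052276611328), 11.675198554992676)
rot [-0.1 -0.1 -0. ] shift [-0.002   0.0005  0.2054]
```

View pics/w6.png

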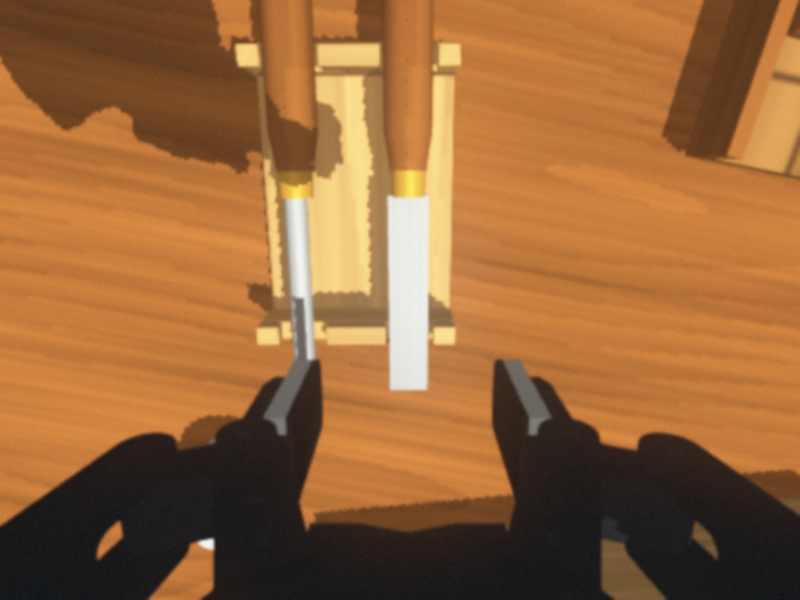

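The blade is centred between the fingers at x≈408, so I descend.

Request:
move_arm(rows=[[0,0,0,-0.001,0,0.06,0.05],[0,0,0,-0.001,0,0.12,0.05],[0,0,0,-0.001,0,0.16,0.05],[0,0,0,-0.001,0,0.19,0.05],[0,0,0,-0.001,0,0.205,0.05],[0,0,0,-0.001,0,0.205,0.05]])

```text
time: 8.8
ee_pos: [0.5039, 0.3784, -0.0045]
orientation: [0.301, -3.126, 0.001]
wrist_force: [0.5, -0.7, 1.2]
width: 0.05
gripper_force: 0.0
```

Request:
move_arm(rows=[[0,0,0,0,0,0,0.03],[0,0,0,0,0,0,0.02],[0,0,0,0,0,0,0.01],[0,0,0,0,0,0,0.01],[0,0,0,0,0,0,0.01],[0,0,0,0,0,0,0.01]], grip_force=100)

```text
time: 9.55
ee_pos: [0.5051, 0.38, -0.0023]
orientation: [-0.303, 3.124, 0.002]
wrist_force: [-0.7, -1.9, 6.2]
width: 0.0234
gripper_force: 98.3
```

```bash
python3 - <<'E'
from h import *
o=bot.get_obs();print({k:o[k] for k in('width','gripper_force','wrist_force','ee_pos')})
w=cam('wrist');P=cloud(w);p,R=tool();T=R.inv().apply((P-p).reshape(-1,3)).reshape(P.shape)
hsv=cv2.cvtColor(w['frame'],cv2.COLOR_RGB2HSV)
k=(P[...,2]>.045)&(P[...,2]<.06)&(P[...,1]>.35)&(P[...,0]<.6)&(hsv[...,1]<60)
c,n,Q,s=plane(P[k]);print('blade',len(Q),c.round(4),n.round(3),s,rect(Q))
E
```

```text
{'width': 0.023368567033805653, 'gripper_force': 98.32469344139099, 'wrist_force': array([-0.7118528 , -1.87496046,  6.17491243]), 'ee_pos': array([ 0.5050915 ,  0.38002097, -0.00226072])}
blade 10837 [0.4965 0.3774 0.0533] [0.001 0.    1.   ] 0.0007011833531711493 ((498.64605712890625, 377.6671447753906), (82.34597778320312, 39.00647735595703), 0.4869868755340576)
```

Request:
move_arm(rows=[[0,0,0,0,0,-0.015,0.01],[0,0,0,0,0,-0.04,0.01],[0,0,0,0,0,-0.08,0.01],[0,0,0,0,0,-0.14,0.01],[0,0,0,0,0,-0.2,0.01],[0,0,0,0,0,-0.2,0.01],[0,0,0,0,0,-0.2,0.01]])

```text
time: 10.48
ee_pos: [0.5032, 0.3794, 0.1954]
orientation: [0.303, -3.126, 0.0]
wrist_force: [-0.2, -0.2, -2.5]
width: 0.0231
gripper_force: 98.5
```

```bash
python3 - <<'E'
from h import *
o=bot.get_obs();print({k:o[k] for k in('time','width','gripper_force','wrist_force','ee_pos','torque')})
w=cam('wrist');np.savez('wg.npz',**w);P=cloud(w);p,R=tool();T=R.inv().apply((P-p).reshape(-1,3)).reshape(P.shape)
hsv=cv2.cvtColor(w['frame'],cv2.COLOR_RGB2HSV)
k=(T[...,2]>-.09)&(T[...,2]<-.03)&(abs(T[...,1])<.014)&(hsv[...,1]<60)&(hsv[...,2]>100)&(T[...,0]>.013)&(T[...,0]<.06)
Q=T[k];Q=Q[abs(Q[:,2]-np.median(Q[:,2]))<.006];c,n,Q,s=plane(Q);print('blade in tool',len(Q),c.round(4),n.round(4),s,Q.min(0),Q.max(0))
save(cv2.resize(w['frame'],(800,600)),'w7.png')
E
```

```text
{'time': 10.475, 'width': 0.023087093344964067, 'gripper_force': 98.53241086006165, 'wrist_force': array([-0.2163571 , -0.21604215, -2.45021207]), 'ee_pos': array([0.50324495, 0.37938152, 0.19543504]), 'torque': array([0.00171405, 0.01838244, 0.03559657])}
blade in tool 4884 [ 0.0291 -0.0007 -0.0567] [-0.0012 -0.0036  1.    ] 0.0005951969247778503 [ 0.01300182 -0.01326307 -0.05883521] [ 0.04605626  0.01170959 -0.05338363]
```

View pics/w7.png

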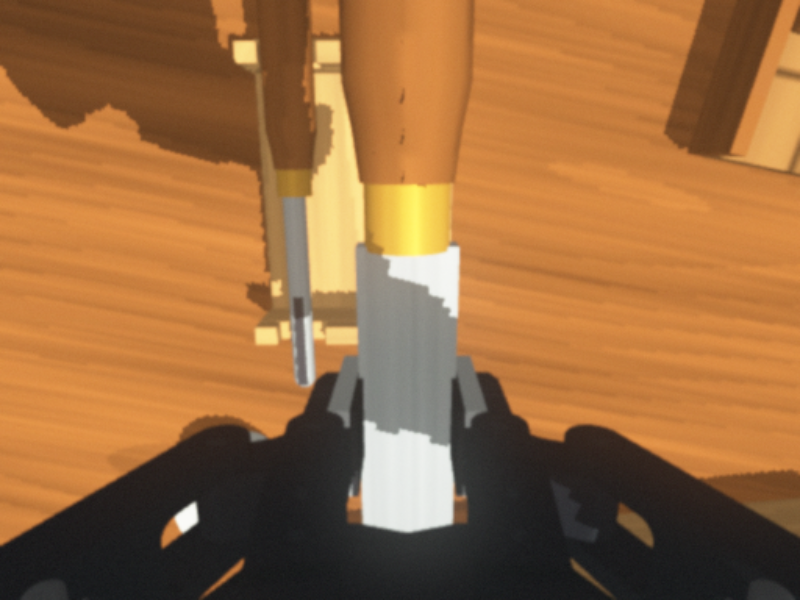

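The scraper is held square, with the ferrule end of the blade at (408,248). Next I compute the approach.

```bash
cat >> h.py <<'E'
mid=np.array([.59925,.0063,.1504]); s_,y_=np.radians(22.45),np.radians(-6.9)
xr=np.array([np.cos(s_)*np.cos(y_),np.cos(s_)*np.sin(y_),np.sin(s_)])
zr=np.array([-np.sin(s_)*np.cos(y_),-np.sin(s_)*np.sin(y_),np.cos(s_)]);yr=np.cross(zr,xr)
RT=Ro.from_matrix(np.stack([-xr,yr,-zr],1)); S0=np.array([.001,-.0007,-.0487])
def place(nose,h,y=0):
    o=mid+(nose-.085+.049)*xr+h*zr+y*yr
    return o-RT.apply(S0)
def where():
    p,R=tool(); M=np.stack([xr,yr,zr],1)
    f=lambda q:(M.T@(p+R.apply(S0+np.array(q))-mid)+[-.049,0,0]).round(4)
    print('nose in rest (z over face)',f([-.085,0,0]),'heel',f([-.03,0,0]),'rot err deg',np.degrees((RT.inv()*R).as_rotvec()).round(2))
E
python3 - <<'E'
from h import *
for a in ((-.03,.06),(-.003,.03)):
    t=place(*a);print(t);go(t,RT)
E
```

```text
[0.53541138 0.01473043 0.1360216 ]
rot [  3.4 -22.4  17.8] shift [ 0.0379 -0.3638  0.0587]
[0.57155774 0.01035624 0.11860589]
rot [  3.4 -22.4  17.8] shift [ 0.0033 -0.375   0.076 ]
```

Request:
move_arm(rows=[[0.7,-4.5,3.5,0.02,-0.05,-0.01,0.01],[1.3,-9,7,0.035,-0.1,-0.01,0.01],[2,-13.5,10.5,0.04,-0.15,-0.01,0.01],[2.7,-18,14,0.04,-0.2,0,0.01],[3.4,-22.4,17.8,0.038,-0.25,0.01,0.01],[3.4,-22.4,17.8,0.038,-0.3,0.03,0.01],[3.4,-22.4,17.8,0.038,-0.345,0.05,0.01],[3.4,-22.4,17.8,0.038,-0.364,0.059,0.01],[3.4,-22.4,17.8,0.038,-0.364,0.059,0.01],[3.4,-22.4,17.8,0.038,-0.364,0.059,0.01]])

```text
time: 11.78
ee_pos: [0.5358, 0.0156, 0.1359]
orientation: [0.167, 2.745, -0.029]
wrist_force: [0.1, 0.7, -2.4]
width: 0.0232
gripper_force: 98.8
```

```bash
python3 - <<'E'
from h import *
where();o=bot.get_obs();print(o['wrist_force'],o['joint_positions'].round(2))
w=cam('wrist');P=cloud(w);p,R=tool();T=R.inv().apply((P-p).reshape(-1,3)).reshape(P.shape)
hsv=cv2.cvtColor(w['frame'],cv2.COLOR_RGB2HSV)
k=(T[...,2]>-.09)&(T[...,2]<-.03)&(abs(T[...,1])<.014)&(hsv[...,1]<60)&(hsv[...,2]>80)&(T[...,0]>.013)&(T[...,0]<.06)
Q=T[k];Q=Q[abs(Q[:,2]-np.median(Q[:,2]))<.006];c,n,Q,s=plane(Q);print('blade in tool',len(Q),c.round(4),n.round(4),Q.min(0),Q.max(0))
t=cam('top');P=cloud(t);hsv=cv2.cvtColor(t['frame'],cv2.COLOR_RGB2HSV)
save(cv2.resize(t['frame'][80:240,140:340],(800,600),interpolation=cv2.INTER_CUBIC)[:,:],'t2.png')
E
```

```text
nose in rest (z over face) [-0.0298  0.0007  0.0597] heel [-0.0848  0.0007  0.0597] rot err deg [-0.14 -0.    0.09]
[ 0.1302771   0.6725412  -2.43276482] [-0.11  0.23  1.96 -0.    0.56 -1.56]
blade in tool 4881 [ 0.0291 -0.0016 -0.0555] [ 0.001  -0.0036  1.    ] [ 0.01300588 -0.01399696 -0.05799993] [ 0.04615685  0.01096945 -0.05191932]
```

View pics/t2.png

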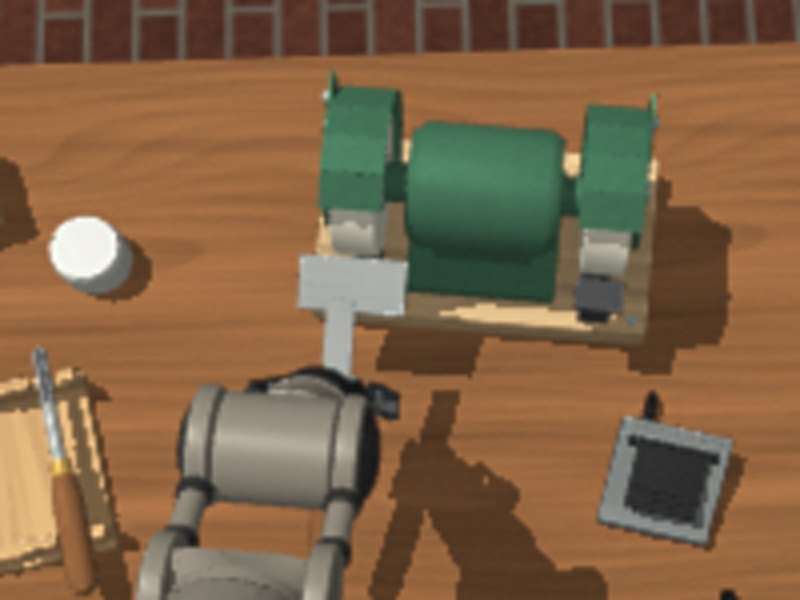

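The blade points squarely at the rest, at (340,310). Now I lower towards the face.

Request:
move_arm(rows=[[0,0,0,-0.015,0,0.02,0.01],[0,0,0,-0.027,0,0.04,0.01],[0,0,0,-0.027,0,0.05,0.01],[0,0,0,-0.027,0,0.055,0.01],[0,0,0,-0.027,0,0.058,0.01],[0,0,0,-0.027,0,0.058,0.01]])

```text
time: 12.62
ee_pos: [0.5831, 0.0096, 0.0936]
orientation: [0.167, 2.743, -0.029]
wrist_force: [-0.2, -0.8, -2.5]
width: 0.0228
gripper_force: 98.8
```

```bash
python3 - <<'E'
from h import *
where();o=bot.get_obs();print(o['wrist_force'],o['torque'])
E
```

```text
nose in rest (z over face) [-0.002   0.0005  0.0026] heel [-0.057   0.0005  0.0025] rot err deg [-0.13 -0.12  0.08]
[-0.24580724 -0.79409714 -2.48467363] [ 0.01432759  0.34651644 -0.02904409]
```

Request:
move_arm(rows=[[0,0,0,0,0,0.002,0.01],[0,0,0,0,0,0.004,0.01],[0,0,0,0,0,0.004,0.01]])

```text
time: 13.0
ee_pos: [0.5847, 0.0094, 0.0909]
orientation: [0.167, 2.742, -0.03]
wrist_force: [-10.0, 0.8, 9.8]
width: 0.0229
gripper_force: 100.8
```

```bash
python3 - <<'E'
from h import *
where();o=bot.get_obs();print(o['wrist_force'],o['torque'])
E
```

```text
nose in rest (z over face) [-0.0016  0.0004 -0.0004] heel [-0.0566  0.0005 -0.0006] rot err deg [-0.13 -0.18  0.08]
[-9.96436874  0.78243516  9.79745874] [ 0.01994552  0.44415723 -0.07249655]
```

Request:
move_arm(rows=[[0,0,0,-0.003,0,-0.0005,0.01],[0,0,0,-0.006,0,-0.0005,0.01],[0,0,0,-0.008,0,-0.0005,0.01],[0,0,0,-0.008,0,-0.0005,0.01]])

```text
time: 13.5
ee_pos: [0.5873, 0.0093, 0.092]
orientation: [0.167, 2.752, -0.029]
wrist_force: [-21.9, 0.9, 10.9]
width: 0.0228
gripper_force: 101.4
```

```bash
cat >> h.py <<'E'
def rep():
    where();o=bot.get_obs();f=o['wrist_force']+np.array([0,0,2.5]);print('f in rest',[round(float(f@a),2) for a in (xr,yr,zr)],'tq',np.round([o['torque']@a for a in (xr,yr,zr)],3),o['time'],o['width'])
E
python3 - <<'E'
from h import *
rep()
E
```

```text
nose in rest (z over face) [ 0.0017  0.0006 -0.0012] heel [-0.0533  0.0007 -0.0008] rot err deg [-0.13  0.38  0.07]
f in rest [-15.05, -1.7, 20.71] tq [-0.1    1.986  0.005] 13.5 0.022794934445159374
```

The forward push met 15 N early, at an estimated nose x of +2. To tell the wheel from friction, I'll back off, lift 3 mm and probe forward in the air.

Request:
move_arm(rows=[[0,0,0,0.005,0,-0.001,0.01],[0,0,0,0.01,0,-0.004,0.01],[0,0,0,0.01,0,-0.004,0.01],[0,0,0,0.01,0,-0.004,0.01]])

```text
time: 14.0
ee_pos: [0.5814, 0.0097, 0.093]
orientation: [0.167, 2.743, -0.03]
wrist_force: [0.4, 0.2, -2.5]
width: 0.0227
gripper_force: 99.0
```

```bash
python3 - <<'E'
from h import *
rep()
w=cam('wrist');P=cloud(w);p,R=tool();T=R.inv().apply((P-p).reshape(-1,3)).reshape(P.shape)
hsv=cv2.cvtColor(w['frame'],cv2.COLOR_RGB2HSV)
k=(T[...,2]>-.09)&(T[...,2]<-.03)&(abs(T[...,1])<.014)&(hsv[...,1]<60)&(hsv[...,2]>80)&(T[...,0]>.013)&(T[...,0]<.06)
Q=T[k];Q=Q[abs(Q[:,2]-np.median(Q[:,2]))<.006];c,n,Q,s=plane(Q);print('blade in tool',len(Q),c.round(4),n.round(4),Q.min(0),Q.max(0))
k=(hsv[...,1]<70)&(P[...,2]>.12)&(P[...,0]>.58)&(P[...,0]<.75)&(P[...,1]>-.06)&(P[...,1]<.06)
M=np.stack([xr,yr,zr],1);q=(P[k]-mid)@M+[-.049,0,0]
for y in (-40,-30,30,40):
    s=q[abs(q[:,1]*1e3-y)<4];print(y,len(s),s[abs(s[:,2])<.005].min(0) if len(s) else '',s[abs(s[:,2])<.005].max(0) if len(s) else '', np.median(s[abs(s[:,2])<.006][:,2]) if len(s) else '')
E
```

```text
nose in rest (z over face) [-0.0037  0.0003  0.0027] heel [-0.0587  0.0004  0.0026] rot err deg [-0.12 -0.11  0.1 ]
f in rest [0.31, 0.2, -0.16] tq [-0.037  0.288 -0.019] 14.0 0.02270697097235295
blade in tool 4863 [ 0.029  -0.0013 -0.0558] [-3.e-04 -2.e-03  1.e+00] [ 0.0130064  -0.01372295 -0.05834132] [ 0.04590164  0.01126803 -0.05269592]
-40 0   
-30 0   
30 0   
40 0
```

Request:
move_arm(rows=[[0,0,0,-0.004,0,0,0.01],[0,0,0,-0.007,0,0,0.01],[0,0,0,-0.009,0,0,0.01],[0,0,0,-0.009,0,0,0.01]])

```text
time: 14.55
ee_pos: [0.5898, 0.0087, 0.0966]
orientation: [0.167, 2.743, -0.03]
wrist_force: [0.8, -0.6, -3.1]
width: 0.0229
gripper_force: 99.0
```

```bash
python3 - <<'E'
from h import *
rep()
E
```

```text
nose in rest (z over face) [0.0054 0.0003 0.0029] heel [-0.0496  0.0004  0.0027] rot err deg [-0.13 -0.12  0.09]
f in rest [0.57, -0.47, -0.88] tq [0.049 0.324 0.003] 14.55 0.022892213122865927
```

Request:
move_arm(rows=[[0,0,0,-0.003,0,0,0.01],[0,0,0,-0.005,0,0,0.01],[0,0,0,-0.007,0,0,0.01],[0,0,0,-0.007,0,0,0.01]])

```text
time: 15.05
ee_pos: [0.5962, 0.0079, 0.0993]
orientation: [0.167, 2.743, -0.03]
wrist_force: [-0.8, -0.2, -1.6]
width: 0.0226
gripper_force: 99.0
```

```bash
python3 - <<'E'
from h import *
rep()
E
```

```text
nose in rest (z over face) [0.0124 0.0003 0.0029] heel [-0.0426  0.0004  0.0028] rot err deg [-0.13 -0.13  0.09]
f in rest [-0.41, -0.29, 1.14] tq [ 0.022  0.329 -0.011] 15.05 0.022560796191926805
```

Request:
move_arm(rows=[[0,0,0,0,0,0.002,0.01],[0,0,0,0,0,0.003,0.01],[0,0,0,0,0,0.0033,0.01],[0,0,0,0,0,0.0033,0.01]])

```text
time: 15.55
ee_pos: [0.5969, 0.0079, 0.0971]
orientation: [0.167, 2.743, -0.03]
wrist_force: [-8.8, -0.4, 8.1]
width: 0.0228
gripper_force: 100.5
```

```bash
python3 - <<'E'
from h import *
rep()
E
```

```text
nose in rest (z over face) [0.0122 0.0004 0.0006] heel [-0.0428  0.0004  0.0005] rot err deg [-0.13 -0.15  0.08]
f in rest [-3.97, -1.49, 13.1] tq [-0.105  0.589 -0.029] 15.55 0.022753459429340313
```

Request:
move_arm(rows=[[0,0,0,-0.001,0,0,0.01],[0,0,0,-0.002,0,0,0.01],[0,0,0,-0.003,0,0,0.01],[0,0,0,-0.003,0,0,0.01]])

```text
time: 16.05
ee_pos: [0.5968, 0.0079, 0.0968]
orientation: [0.167, 2.749, -0.029]
wrist_force: [-18.9, -0.1, 12.8]
width: 0.0225
gripper_force: 101.2
```

```bash
python3 - <<'E'
from h import *
rep()
E
```

```text
nose in rest (z over face) [ 0.0123  0.0004 -0.0001] heel [-0.0427  0.0004  0.0001] rot err deg [-0.12  0.21  0.07]
f in rest [-11.52, -2.33, 21.31] tq [-0.267  1.61  -0.013] 16.05 0.02245148861508793
```

Friction could account for this resistance, so I'll lift slightly and find the wheel in the air.

Request:
move_arm(rows=[[0,0,0,0.003,0,-0.002,0.01],[0,0,0,0.003,0,-0.003,0.01],[0,0,0,0,0,-0.003,0.01],[0,0,0,-0.001,0,-0.003,0.01],[0,0,0,-0.002,0,-0.003,0.01],[0,0,0,-0.002,0,-0.003,0.01]])

```text
time: 16.8
ee_pos: [0.5974, 0.0079, 0.0983]
orientation: [0.167, 2.752, -0.029]
wrist_force: [-9.8, 0.3, -3.1]
width: 0.0228
gripper_force: 99.1
```

```bash
python3 - <<'E'
from h import *
rep()
E
```

```text
nose in rest (z over face) [0.0135 0.0004 0.0008] heel [-0.0415  0.0005  0.0012] rot err deg [-0.13  0.37  0.08]
f in rest [-9.25, -0.83, 3.19] tq [-0.054  1.49  -0.029] 16.8 0.02280923303503629
```

The resistance is along the wheel normal, so the wheel is at nose x ≈ 13.5 mm, as predicted. Now I press down onto the rest and keep the wheel preload.

Request:
move_arm(rows=[[0,0,0,-0.0005,0,0.001,0.01],[0,-0.3,0,-0.001,0,0.002,0.01],[0,-0.3,0,-0.001,0,0.003,0.01],[0,-0.3,0,-0.001,0,0.003,0.01],[0,-0.3,0,-0.001,0,0.003,0.01],[0,-0.3,0,-0.001,0,0.003,0.01]])

```text
time: 17.55
ee_pos: [0.5982, 0.0078, 0.0972]
orientation: [0.167, 2.747, -0.029]
wrist_force: [-25.5, 1.6, 13.4]
width: 0.023
gripper_force: 101.8
```

```bash
python3 - <<'E'
from h import *
rep()
w=cam('wrist');P=cloud(w);p,R=tool();T=R.inv().apply((P-p).reshape(-1,3)).reshape(P.shape)
hsv=cv2.cvtColor(w['frame'],cv2.COLOR_RGB2HSV)
k=(T[...,2]>-.09)&(T[...,2]<-.03)&(abs(T[...,1])<.014)&(hsv[...,1]<60)&(hsv[...,2]>80)&(T[...,0]>.013)&(T[...,0]<.06)
n0=P[k];m=abs(T[k][:,2]-np.median(T[k][:,2]))<.006;c,n,Q,s=plane(n0[m]);print('blade top in rest',((c-mid)@np.stack([xr,yr,zr],1)).round(4),(n@np.stack([xr,yr,zr],1)).round(4), 'vs fitted rest normal',np.arccos(n@np.array([-.3795,.0474,.924])/np.linalg.norm([-.3795,.0474,.924])))
t=cam('top');P=cloud(t)
def reg(a):
    v,u=a;return P[v,u]
hs=cv2.cvtColor(t['frame'],cv2.COLOR_RGB2HSV)
k=(hs[...,2]<75);k2=np.zeros_like(k);k2[int(302*.64):int(345*.64),int(460*.64):int(502*.64)]=1
c,n,Q,s=plane(P[k&k2]);print('paddle',c,n)
for nme,u,v in(('tin',254,230),('mill',555,284),('gouge',236,285)): print(nme,P[int(v*.64),int(u*.64)].round(3))
E
```

```text
nose in rest (z over face) [ 0.0137  0.0004 -0.0002] heel [-0.0413  0.0005 -0.0001] rot err deg [-0.12  0.1   0.07]
f in rest [-17.49, -1.51, 24.38] tq [-0.339  2.315 -0.008] 17.55 0.022952017500089544
blade top in rest [-0.0504 -0.      0.0061] [-3.440e-02  3.000e-04  9.994e-01] vs fitted rest normal 0.033779683674271026
paddle [ 0.43660706 -0.29046768  0.0602621 ] [-0.07948992 -0.00498904  0.99682318]
tin [0.701 0.277 0.056]
mill [ 0.52  -0.469  0.129]
gouge [0.556 0.317 0.062]
```

The blade has slipped about 0.03 rad nose-up in the grip, from pressing too hard behind the rest's lower edge. I'll back off, grip harder, and re-pitch.

Request:
move_arm(rows=[[0,0,0,0.003,0,-0.002,0.01],[0,0,0,0.006,0,-0.006,0.01],[0,0,0,0.006,0,-0.006,0.01],[0,0,0,0.006,0,-0.006,0.01]], grip_force=120)

```text
time: 18.15
ee_pos: [0.5954, 0.008, 0.1018]
orientation: [0.167, 2.737, -0.03]
wrist_force: [0.0, -0.4, -2.1]
width: 0.022
gripper_force: 117.7
```

```bash
cat >> h.py <<'E'
def blade():
    w=cam('wrist');P=cloud(w);p,R=tool();T=R.inv().apply((P-p).reshape(-1,3)).reshape(P.shape)
    hsv=cv2.cvtColor(w['frame'],cv2.COLOR_RGB2HSV)
    k=(T[...,2]>-.09)&(T[...,2]<-.03)&(abs(T[...,1])<.014)&(hsv[...,1]<60)&(hsv[...,2]>80)&(T[...,0]>.013)&(T[...,0]<.06)
    m=abs(T[k][:,2]-np.median(T[k][:,2]))<.006;c,n,Q,s=plane(P[k][m]);M=np.stack([xr,yr,zr],1);n=n/np.linalg.norm(n)
    t=T[k][m]
    cc=(c-mid)@M+[-.049,0,-.008];nn=n@M; sl=-nn[0]/nn[2]
    print('blade: tool xmax',np.percentile(t[:,0],99.5).round(4),'normal in tool',R.inv().apply(n).round(4),'in rest',nn.round(4),'underside z at x=-50,-25,5 (over face):',[(cc[2]+sl*(x-cc[0])).round(4) for x in(-.05,-.025,.005)])
E
python3 - <<'E'
from h import *
rep();blade()
E
```

```text
nose in rest (z over face) [0.0123 0.0003 0.006 ] heel [-0.0427  0.0003  0.0055] rot err deg [-0.13 -0.45  0.1 ]
f in rest [0.23, -0.43, 0.29] tq [-0.026  0.258  0.026] 18.15 0.021974011567548402
blade: tool xmax 0.0453 normal in tool [ 4.0e-04  1.8e-03 -1.0e+00] in rest [-7.9e-03 -3.0e-04  1.0e+00] underside z at x=-50,-25,5 (over face): [np.float64(0.0045), np.float64(0.0047), np.float64(0.0049)]
```

The tilt was elastic, since the blade is parallel again when unloaded. I'll re-approach with a slight nose-down bias and lighter pressure.

Request:
move_arm(rows=[[0,1.0,0,0.001,0,0,0.01],[0,1.8,0,0.0,0,0.001,0.01],[0,1.8,0,-0.001,0,0.002,0.01],[0,1.8,0,-0.002,0,0.003,0.01],[0,1.8,0,-0.002,0,0.004,0.01],[0,1.8,0,-0.002,0,0.0046,0.01],[0,1.8,0,-0.002,0,0.0046,0.01],[0,1.8,0,-0.002,0,0.0046,0.01]])

```text
time: 19.2
ee_pos: [0.5966, 0.0079, 0.0974]
orientation: [0.169, 2.773, -0.027]
wrist_force: [-11.0, 1.0, 1.5]
width: 0.0225
gripper_force: 118.7
```

```bash
python3 - <<'E'
from h import *
rep();blade();blade()
E
```

```text
nose in rest (z over face) [ 0.0135  0.0004 -0.0016] heel [-0.0415  0.0005 -0.    ] rot err deg [-0.13  1.61  0.08]
f in rest [-8.65, -0.33, 7.88] tq [-0.076  0.827 -0.013] 19.2 0.022471347614686395
blade: tool xmax 0.0454 normal in tool [ 0.0455  0.0024 -0.999 ] in rest [-1.740e-02  2.000e-04  9.998e-01] underside z at x=-50,-25,5 (over face): [np.float64(0.0002), np.float64(0.0006), np.float64(0.0011)]
blade: tool xmax 0.0454 normal in tool [ 0.045   0.0024 -0.999 ] in rest [-1.680e-02  2.000e-04  9.999e-01] underside z at x=-50,-25,5 (over face): [np.float64(0.0002), np.float64(0.0006), np.float64(0.0011)]
```

Request:
move_arm(rows=[[0,0.8,0,0.001,0,0,0.01],[0,1.5,0,0.002,0,0,0.01],[0,1.5,0,0.002,0,0,0.01],[0,1.5,0,0.002,0,0,0.01]])

```text
time: 19.8
ee_pos: [0.5952, 0.0081, 0.0973]
orientation: [0.17, 2.798, -0.025]
wrist_force: [-11.8, 0.8, 4.0]
width: 0.0224
gripper_force: 119.0
```

```bash
python3 - <<'E'
from h import *
rep();blade()
E
```

```text
nose in rest (z over face) [ 0.0132  0.0004 -0.0032] heel [-0.0417  0.0005 -0.0003] rot err deg [-0.13  3.04  0.08]
f in rest [-8.42, -0.64, 10.47] tq [-0.05   0.712 -0.08 ] 19.8 0.02239253335246906
blade: tool xmax 0.0452 normal in tool [ 0.0631  0.0019 -0.998 ] in rest [-1.010e-02 -3.000e-04  9.999e-01] underside z at x=-50,-25,5 (over face): [np.float64(0.0005), np.float64(0.0007), np.float64(0.001)]
```

Request:
move_arm(rows=[[0,0.3,0,-0.001,0,0,0.01],[0,0.5,0,-0.002,0,-0.0003,0.01],[0,0.5,0,-0.002,0,-0.0003,0.01],[0,0.5,0,-0.002,0,-0.0003,0.01],[0,0.5,0,-0.002,0,-0.0003,0.01],[0,0.5,0,-0.002,0,-0.0003,0.01]])

```text
time: 20.6
ee_pos: [0.5947, 0.0082, 0.0971]
orientation: [0.171, 2.812, -0.024]
wrist_force: [-17.5, 1.6, 4.8]
width: 0.0222
gripper_force: 119.3
```

```bash
python3 - <<'E'
from h import *
rep();blade()
E
```

```text
nose in rest (z over face) [ 0.0133  0.0004 -0.0045] heel [-0.0416  0.0005 -0.0008] rot err deg [-0.13  3.82  0.07]
f in rest [-13.47, -0.5, 13.45] tq [-0.155  1.354 -0.072] 20.6 0.02224861807552774
blade: tool xmax 0.0452 normal in tool [ 0.0749  0.0052 -0.9972] in rest [-0.0084  0.003   1.    ] underside z at x=-50,-25,5 (over face): [np.float64(0.0003), np.float64(0.0005), np.float64(0.0007)]
```

Request:
move_arm(rows=[[0,0,0,0.0005,0,0.0004,0.01],[0,0,0,0.0005,0,0.0008,0.01],[0,0,0,0.0005,0,0.0008,0.01],[0,0,0,0.0005,0,0.0008,0.01],[0,0,0,0.0005,0,0.0008,0.01],[0,0,0,0.0005,0,0.0008,0.01]])

```text
time: 21.4
ee_pos: [0.5949, 0.0082, 0.0967]
orientation: [0.171, 2.81, -0.024]
wrist_force: [-19.3, 1.6, 7.9]
width: 0.0222
gripper_force: 119.8
```

```bash
python3 - <<'E'
from h import *
rep();blade();rep()
t=cam('top');P=cloud(t)
hs=cv2.cvtColor(t['frame'],cv2.COLOR_RGB2HSV)
for nme,u,v in(('paddle near',479,338),('tin',254,230),('mill',555,284),('gouge',236,285)): print(nme,P[int(v*.64),int(u*.64)].round(3))
E
```

```text
nose in rest (z over face) [ 0.0133  0.0005 -0.0048] heel [-0.0416  0.0005 -0.0012] rot err deg [-0.13  3.75  0.08]
f in rest [-13.94, -0.76, 17.01] tq [-0.09   1.323 -0.047] 21.4 0.02218603712504453
blade: tool xmax 0.0451 normal in tool [ 0.0801  0.0034 -0.9968] in rest [-0.0147  0.0012  0.9999] underside z at x=-50,-25,5 (over face): [np.float64(0.0001), np.float64(0.0005), np.float64(0.0009)]
nose in rest (z over face) [ 0.0132  0.0004 -0.0048] heel [-0.0416  0.0005 -0.0012] rot err deg [-0.13  3.76  0.07]
f in rest [-13.54, -0.67, 16.19] tq [-0.153  1.293 -0.054] 21.45 0.022369996233755088
paddle near [ 0.403 -0.287  0.063]
tin [0.701 0.277 0.056]
mill [ 0.519 -0.467  0.134]
gouge [0.555 0.315 0.067]
```

```bash
python3 -c "
from cell import bot
print(bot.finish_job())"
```

```text
the job is handed in; nothing more can be done
None
```

I handed the job in, but it returned no verdict. By my measurements, the paddle went to its stop and sprang back. The scraper is gripped flush on the rest (about 0.015 rad off), with its nose on the wheel. The forces on the rest and wheel are inferred from the wrist force (about 16 N into the rest, 14 N against the push), and the gouge, tin and mill stayed put.

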